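Switch on the work lamp and hold the carved figure over its seat in the boat

TASK

First flip the lamp switch on, away from the robot, so that the carver can see; then take the carved figure with the rectangular foot, carry it upright over the chisel rack, and hold it still about one centimetre above the pale rectangular seat on the boat's deck, centred and with the long side of its foot along the boat (either way round). The seat is freshly glued, so the figure must never touch the boat; do not bump the chisel rack or shift any other thing on the bench, and finish while still holding the figure there, so that the carver can check the fit.

Things in the scene. Friction and masses are not known exactly. Their poses are not given: they have to be found in the camera images.
- figure: Dark carved figure, loose, about 0.25 kg, 130 mm tall, upright on the bench at -y of the rack, in either of two places (swapped with the drummer). Origin: underside centre; z up. Foot 64 (x) by 40 (y) by 12 mm. On its head, 94 to 130 mm up, a reddish basket block with two pale bands, 40 (x) by 32 (y) mm: grip it across y. Body between under 36 mm thick; thin arms at +-x within 28 mm of the axis.
- hull: Reddish wooden model boat, fixed in a cradle on the bench, on the other (+y) side of the rack. Origin: centre, at bench height; x along the boat. 284 mm long, 85 mm wide; deck at 50 mm above the bench; upswept dark tips at both ends 72 mm high, more than 100 mm from the middle.
- hull_seat (a point): Centre of the seat in the middle of the deck, at the height of the top of its dark rim, 55 mm above the bench; x along the boat. The rim is 78 (x) by 54 (y) mm outside, 66 by 42 mm inside and 5 mm high, round a pale glued rectangle.
- switch_box: Grey lamp switch box, fixed on the bench at the left, 90 (x) by 60 (y) by 42 mm high. Origin: centre of its underside; the lever swings along its x axis, from -x (off, white mark, towards the robot) to +x (on, green mark). The lever's pivot is above the origin, 45 mm above the bench.
- switch_lever (a joint): Angle of the lamp switch's lever: 0 off (leans 0.5 rad to the box's -x), 0.5 upright, 1.0 on (leans 0.5 rad to +x). Over-centre: once past upright it tips by itself to its stop; light, under 2 N at the knob.
- lever_tip (a point): Centre of the red ball, 24 mm across, at the end of the switch's steel lever (10 mm thick), 70 mm from the pivot; off, it is 34 mm to the box's -x from the pivot and 106 mm above the bench.
- rack: Wooden chisel rack, fixed on the bench between figure and boat, 300 (x) by 55 (y) mm, 68 mm high; six chisel handles stand up from it along its middle, topping out at 108 mm. Origin: centre of its underside, x along the rack.
- drummer: Loose dark carving with a round foot (54 mm across) and a round drum on its head, 122 mm tall; origin at the centre of its underside. To be left alone.
- bird: Loose small carved bird on a foot of 50 by 40 mm, 89 mm tall; origin at the centre of its underside. To be left alone.
- bowl: Loose wooden bowl, 110 mm across, 45 mm high; origin at the centre of its underside. To be left alone.
- mallet: Loose mallet with a black head lying flat, 220 mm long along its x (head at +x, 100 mm wide), 26 mm high; origin under the middle of its length. To be left alone.
- wax_tin: Loose round yellow tin, 66 mm across, 50 mm high; origin at the centre of its underside. To be left alone.
- sanding_block: Loose cork sanding block, 90 by 55 by 30 mm; origin at the centre of its underside. To be left alone.

How it is judged:
By the outcome, as a careful person would: the job done as asked, in the order asked, and still so for the second after the job is handed in, while the arm keeps its last pose, push and grip.
It also fails if it takes over 59 s, if anything falls off the work surface, if the arm or the gripper's body presses on something with over 40 N, if the wrist force passes 120 N, or if a joint passes its speed limit or range.

ROBOT

A 6-joint arm with a two-finger parallel gripper is mounted at the origin on the work surface. World frame = base frame: x ahead of the robot, y to its left, z up, the work surface at z = 0. Lengths are in m, angles in degrees, forces in N, time in s.
With the tool pointing down it reaches from about 0.3 to 0.75 m from the base axis. Payload 8.5 kg.
Tool frame: the origin (TCP) lies on the centre line of the jaws, within the pads' length; the fingertips stand 14 mm ahead of it and the grasp point (between the pads) lies 5 mm behind it; z points along the fingers, x is the direction in which the jaws open and shut, and the axes are right-handed (so a half turn about z gives the same grasp; the last joint's range is limited). The gripper opens to 85 mm and grips with 20 to 120 N. Pads are 22 mm wide; open, the fingers measure 114 mm over their backs; the gripper's body (76 mm by 85 mm) begins 54 mm behind the grasp point. The pads swing forward as they close: fully open they stand 13 mm farther back than shut.
Start: joints at [59.055, 21.807, 74.336, -0, 83.858, -12.336], TCP at [0.176, 0.521, 0.245] pointing down, gripper open.
Joint ranges: [-178.18, 178.18], [-50.72, 133.34], [12.68, 142.11], [-81.47, 261.47], [9.98, 163.14], [-165.26, 165.26]. Speed limits (degrees/s): [136.94, 136.94, 180, 180, 180, 180].

INTERFACE

Orientations are given as a 3x3 rotation matrix whose columns are the frame's x, y, z axes.
In Python, from rig import * gives the robot as it stands.
- The arm moves only by the shell command python3 -m crank 'ROWS' [FORCE]. ROWS is JSON, one flat list of numbers, 7 for each row, row after row: the turn, a rotation vector about the world's x, y, z in rad, then the shift along the world's x, y, z in m, then the opening in per cent of the stroke, from 0 (shut) to 100 (fully open). A call has 1 to 20 rows; each row shifts and turns the commanded pose from where the row before left it; what a row does not reach is not made up. A row lasts 1/10 s, in which the tool goes at most 50 mm and 8.59 degrees, less where a joint would pass 70% of its speed; a pose out of reach is approached as far as the arm can. A call is refused whole if a number of a shift passes 0.05 or a number of a turn 0.15, either way. A call with a gripper value outside its range is refused whole. The fingers move at their own pace and stop on an object; FORCE is the grip in N (left out, the last holds). Time passes only in rows, so rows that do not move let the fingers close. It gives the time, the measured TCP pose, the force and the opening at its end, in the units of the state.
- observe(): the state, without advancing time (a new reading comes with each control period).
- get_image(name): name is "scene" or "top" or "wrist"; returns a dict with "frame" (480x640x3 uint8, red, green, blue), "fov_y" (degrees; the focal length in pixels is half the picture's height over the tangent of half this angle, whatever the lens; pixels are square), "cx", "cy" (the principal point, pixels), "k1" (the pictures are not rectified: a ray, as slopes to the right and down, at radius r is drawn at 1 + k1 r^2 times it, then the intrinsics apply), "world_to_cam" (4x4, takes a point from world to camera coordinates). Camera axes: x right, y up, looking along -z (the intrinsics and any distortion apply to the point x, -y, -z); pixel columns grow to the right and rows downward; lengths in m; the calibration is good to about 2 mm. A picture is of the moment at which its call begins. There is no depth.
- close_job(): hands the job in, once; it reports no verdict.
The state is a dict: "time_s": time; "q": joint angles; "qvel": joint speeds; "joint_efforts": joint torques, N m; "position": TCP position; "tool_rot": TCP orientation; "ft_force": force on the tool from outside, world axes, zero at the start; "wrist_torque": the same for the moment, N m; "grip_width": finger opening in m.
Only numpy, scipy, OpenCV 4.12 (cv2) and the standard library are available. Lean on these libraries where they do the work, as an engineer would, in place of code of your own. Each camera call takes 0.05 s, during which the arm holds its last target. There are 200 camera calls.

## Working session

There is one attempt and no reset: what is moved stays moved. The work goes in short steps, Python scripts to look and compute and a shell command to move; the robot and the scene stay as the last step left them, time stands still between calls to the robot, and variables do not carry over. Pictures are saved under pics/ and viewed, about 8 in all and at most 12, crops included, and the job is handed in when it is done.

```bash
mkdir -p pics
cat > h.py <<'E'
from rig import *
import numpy as np, cv2
def cam(n):
    d=get_image(n); np.save(f'pics/{n}.npy',d,allow_pickle=True); return d
def K(d):
    f=240/np.tan(np.radians(d['fov_y'])/2); return f
def ray(d,u,v):
    f=K(d); x=(u-d['cx'])/f; y=(v-d['cy'])/f
    a,b=x,y
    for _ in range(20):
        s=1+d['k1']*(a*a+b*b); a,b=x/s,y/s
    M=np.array(d['world_to_cam']); R=M[:3,:3]; o=-R.T@M[:3,3]
    r=R.T@np.array([a,-b,-1.]); return o,r/np.linalg.norm(r)
def on(d,u,v,z):
    o,r=ray(d,u,v); return o+r*(z-o[2])/r[2]
def tri(*obs):
    A=np.zeros((3,3));b=np.zeros(3)
    for d,u,v in obs:
        o,r=ray(d,u,v);P=np.eye(3)-np.outer(r,r);A+=P;b+=P@o
    p=np.linalg.solve(A,b)
    return p
def proj(d,p):
    M=np.array(d['world_to_cam']);c=M[:3,:3]@np.asarray(p)+M[:3,3];x,y=c[0]/-c[2],-c[1]/-c[2]
    s=1+d['k1']*(x*x+y*y);f=K(d);return d['cx']+f*x*s,d['cy']+f*y*s
def load(n): return np.load(f'pics/{n}.npy',allow_pickle=True).item()
def save(d,n): cv2.imwrite(f'pics/{n}.png',d['frame'][:,:,::-1])
E
python3 - <<'E'
from h import *
for n in('top','scene'):
    d=cam(n);save(d,n+'1');print(n,d['fov_y'],d['k1'],-np.array(d['world_to_cam'])[:3,:3].T@np.array(d['world_to_cam'])[:3,3])
o=observe();print(o['time_s'],o['tool_rot'],o['ft_force'])
E
```

```text
top 45.31988344125239 -0.13059757816953088 [0.43183367 0.00222488 1.53568497]
scene 48.08260121916342 -0.034510470427711035 [ 1.25826563 -0.01933785  1.17499672]
0.1 [[ 3.19161264e-01  9.47700169e-01 -6.90186771e-04]
 [ 9.47699554e-01 -3.19161873e-01 -1.11996645e-03]
 [-1.28167369e-03 -2.96639788e-04 -9.99999135e-01]] [-1.02529013 -0.1002734   1.36826943]
```

View pics/top1.png

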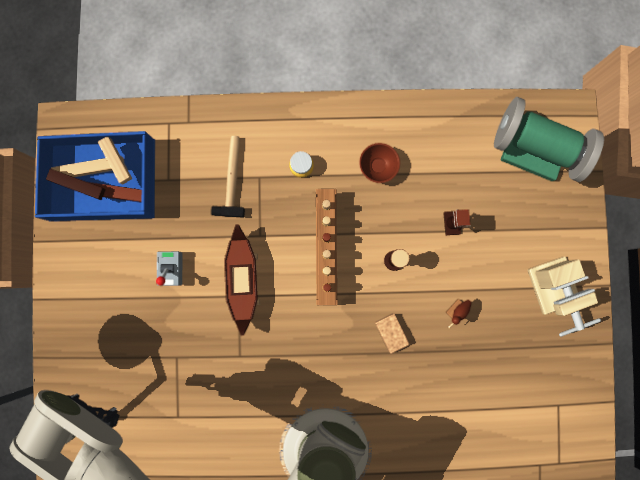

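View pics/scene1.png

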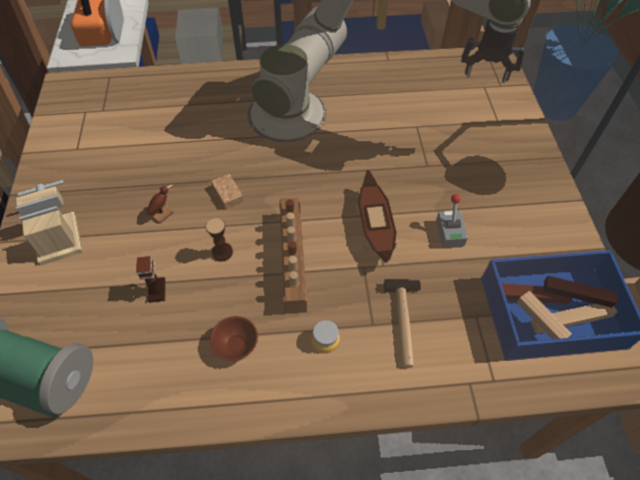

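The top view shows the lever ball at (161,281), the seat at (241,280), the rack at (326,247) and the rectangular-foot figure at (460,220). The round-foot drummer is at (398,259). In the scene view the ball is at (456,198), the seat at (376,217) and the figure's basket at (146,265). Next I'll get finer measurements with a zoomed mosaic.

Run:
```python
from h import *
t=load('top');s=load('scene')
def crop(d,u,v,w=40,h=30): return cv2.resize(d['frame'][v-h:v+h,u-w:u+w,::-1],(400,300),interpolation=cv2.INTER_CUBIC)
m=np.vstack([np.hstack([crop(t,460,220),crop(t,241,280)]),np.hstack([crop(s,150,275),crop(s,376,217)])])
cv2.imwrite('pics/mos.png',m)
def blob(d,box,f):
    x0,x1,y0,y1=box;hsv=cv2.cvtColor(d['frame'],cv2.COLOR_RGB2HSV)[y0:y1,x0:x1].astype(int)
    mk=f(hsv).astype(np.uint8);n,l,st,c=cv2.connectedComponentsWithStats(mk);i=1+np.argmax(st[1:,4])
    r=cv2.minAreaRect(np.argwhere(l==i)[:,::-1].astype(np.float32));return c[i]+[x0,y0],st[i,4],r
red=lambda h:((h[...,0]<6)|(h[...,0]>174))&(h[...,1]>190)&(h[...,2]>120)
a=blob(t,(150,175,268,295),red);b=blob(s,(445,468,188,210),red);print(a,b)
p=tri((t,*a[0]),(s,*b[0]));print('ball',p,proj(t,p),proj(s,p))
pale=lambda h:(h[...,2]>170)&(h[...,1]<150)
a=blob(t,(225,257,260,300),pale);b=blob(s,(360,392,200,235),pale);print(a,b)
p=tri((t,*a[0]),(s,*b[0]));print('seat',p,proj(t,p),proj(s,p),on(t,*a[0],.052))
for n,u,v in(('tip',238,226),('tip',242,334)):print(n,on(t,u,v,.072))
for u,v in((317,190),(336,190),(317,305),(336,305)):print('rack',on(t,u,v,.068))
for u,v in((326,204),(327,287)):print('handles',on(t,u,v,.108))
```

```text
Traceback (most recent call last):
ValueError: attempt to get argmax of an empty sequence
```

View pics/mos.png

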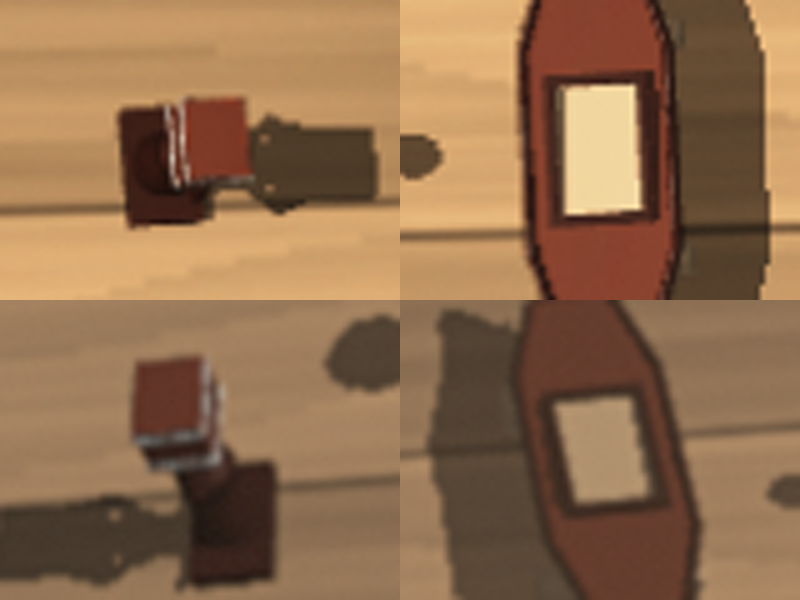

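The mosaic (5x) shows the basket's top face at top-view px (457–470, 209–227), slightly rotated, with the foot to its left. The rim's outer corners are clear in both views.

Run:
```python
from h import *
t=load('top');s=load('scene')
def blob(d,box):
    x0,x1,y0,y1=box;f=d['frame'].astype(int)[y0:y1,x0:x1]
    mk=((f[...,0]>110)&(f[...,0]>2.2*f[...,1])&(f[...,0]>2.2*f[...,2])).astype(np.uint8)
    n,l,st,c=cv2.connectedComponentsWithStats(mk);i=1+np.argmax(st[1:,4]);return c[i]+[x0,y0],st[i]
a=blob(t,(150,175,268,295));b=blob(s,(445,468,188,210));print(a,b)
p=tri((t,*a[0]),(s,*b[0]));print('ball',p,proj(t,p),proj(s,p))
T=lambda u,v,a,b:(a+u/5-.5+.1,b+v/5-.5+.1)
def quad(name,A,B,z):
    P=[T(u,v,*A[0]) for u,v in A[1]];Q=[T(u,v,*B[0]) for u,v in B[1]]
    c=tri((t,*np.mean(P,0)),(s,*np.mean(Q,0)));print(name,'tri',c)
    for d,X in((t,P),(s,Q)):
        W=np.array([on(d,*x,z) for x in X]);e=(W[1]-W[0],W[2]-W[1])
        W2=(W[3]+W[0]-W[1]-W[2])/2; L=(W[0]+W[1]-W[2]-W[3])/2
        print(W.mean(0),'sizes',np.linalg.norm(L),np.linalg.norm(W2),'ang',np.degrees(np.arctan2(L[1],L[0])),np.degrees(np.arctan2(W2[1],W2[0])))
quad('basket',((420,190),[(187,99),(246,97),(251,181),(190,187)]),((110,245),[(136,63),(202,55),(207,130),(135,140)]),.13)
quad('rim',((201,250),[(145,77),(255,70),(260,218),(149,225)]),((336,187),[(141,93),(243,80),(268,202),(167,216)]),.055)
quad('foot',((420,190),[(119,110),(165,106),(212,220),(130,228)]),((110,245),[(190,170),(275,162),(272,277),(185,285)]),.012)
for n,u,v in(('tip',238,226),('tip',242,334)):print(n,on(t,u,v,.072))
for u,v in((317,190),(336,190),(317,305),(336,305)):print('rack',on(t,u,v,.068))
for u,v in((326,204),(327,287)):print('handles',on(t,u,v,.108))
print('box green',on(t,169,258,.042),'box edges',[on(t,*q,.042) for q in((157,252),(179,252),(157,284))])
print('drummer',on(t,400,259,.122),'bowl',on(t,380,163,.045),'mallet',on(t,231,211,.026),on(t,236,138,.02))
```

```text
(array([159.48, 280.64]), array([ 6,  9,  8,  8, 50], dtype=int32)) (array([456.5625 , 197.40625]), array([ 9,  7,  6,  7, 32], dtype=int32))
ball [0.45689961 0.40279325 0.10990858] (np.float64(158.99848923563104), np.float64(280.57751066835607)) (np.float64(456.07455290893904), np.float64(197.4623217004053))
basket tri [ 0.59422973 -0.35948417  0.12467751]
[ 0.59377736 -0.35929991  0.13      ] sizes 0.043002088391883055 0.030409674011008397 ang -0.09215410934568666 92.48864890650327
[ 0.59749403 -0.356606    0.13      ] sizes 0.041138930268858814 0.031185977615294718 ang -173.6207160178574 -86.1723435190895
rim tri [0.45741842 0.20470855 0.05469812]
[0.45735027 0.20343486 0.055     ] sizes 0.0762768304011928 0.05734788779310366 ang 0.8689697679451567 92.35031825278757
[0.45699961 0.20598077 0.055     ] sizes 0.07850546957972303 0.053534495796460024 ang -178.99802121543988 -85.8109776415223
foot tri [ 0.59545348 -0.35838659  0.0056007 ]
[ 0.59464129 -0.35517763  0.012     ] sizes 0.06429232864440396 0.035060733245824864 ang 11.600879680145718 93.96064340684525
[ 0.59856409 -0.35830294  0.012     ] sizes 0.06452299913053125 0.04207274833584417 ang -177.3708859189361 -88.82145066193662
tip [0.59322447 0.20707637 0.072     ]
tip [0.31783949 0.20104182 0.072     ]
rack [0.68209643 0.00205233 0.068     ]
rack [ 0.68089999 -0.04702074  0.068     ]
rack [0.3868236  0.00920664 0.068     ]
rack [ 0.38562532 -0.03906966  0.068     ]
handles [ 0.63920187 -0.01963634  0.108     ]
handles [ 0.43186655 -0.01682304  0.108     ]
box green [0.516762   0.39480882 0.042     ] box edges [array([0.5332736 , 0.42693306, 0.042     ]), array([0.53193256, 0.36803568, 0.042     ]), array([0.4492341 , 0.42727846, 0.042     ])]
drummer [ 0.49603891 -0.19845961  0.122     ] bowl [ 0.75435829 -0.16607477  0.045     ] mallet [0.6388369  0.23175859 0.026     ] [0.83863492 0.21769171 0.02      ]
```

```bash
python3 -m crank '[0,0,0.045,0.028,-0.0148,0,0, 0,0,0.045,0.028,-0.0148,0,0, 0,0,0.045,0.028,-0.0148,0,0, 0,0,0.045,0.028,-0.0148,0,0, 0,0,0.045,0.028,-0.0148,0,0, 0,0,0.045,0.028,-0.0148,0,0, 0,0,0.045,0.028,-0.0148,0,0, 0,0,0.045,0.028,-0.0148,0,0, 0,0,0,0,0,-0.02,0, 0,0,0,0,0,-0.03,0, 0,0,0,0,0,-0.03,0, 0,0,0,0,0,-0.03,0, 0,0,0,0,0,-0.02,0, 0,0,0,0,0,-0.01,0, 0,0,0,0,0,0,0, 0,0,0,0,0,0,0]'
python3 - <<'E'
from h import *
save(cam('wrist'),'w1')
E
```

```text
time_s: 1.7
position: [0.3999, 0.4031, 0.1061]
tool_rot: [[-0.035, 0.999, 0.001], [0.999, 0.035, 0.001], [0.001, 0.001, -1.0]]
ft_force: [0.2, -0.8, 0.3]
grip_width: 0.0003
```

View pics/w1.png

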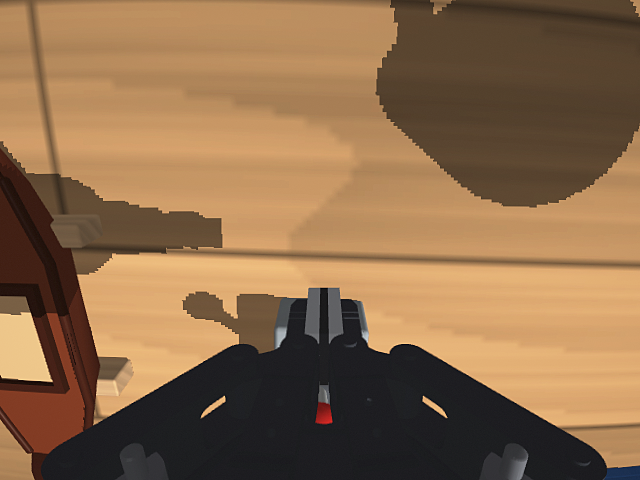

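The fingers are lined up with the box, and the ball shows through the gap at (324,413). I'll push along +x.

```bash
python3 -m crank '[0,0,0,0.015,0,0,0, 0,0,0,0.015,0,0,0, 0,0,0,0.015,0,0,0, 0,0,0,0.015,0,0,0, 0,0,0,0.015,0,0,0, 0,0,0,0.013,0,0,0, 0,0,0,0,0,0,0, 0,0,0,0,0,0,0, 0,0,0,-0.01,0,0,0, 0,0,0,0,0,0.04,0, 0,0,0,0,0,0.05,0, 0,0,0,0,0,0.03,0, 0,0,0,0,0,0,0]'
python3 - <<'E'
from h import *
t=cam('top');s=cam('scene')
z=lambda d,u,v:cv2.resize(d['frame'][v-30:v+30,u-40:u+40,::-1],(400,300))
cv2.imwrite('pics/sw.png',np.hstack([z(t,168,268),z(s,456,215)]))
E
```

```text
time_s: 3.05
position: [0.4773, 0.4038, 0.2306]
tool_rot: [[-0.036, 0.999, 0.008], [0.999, 0.036, 0.004], [0.004, 0.008, -1.0]]
ft_force: [0.6, 0.4, -0.4]
grip_width: 0.0
```

View pics/sw.png

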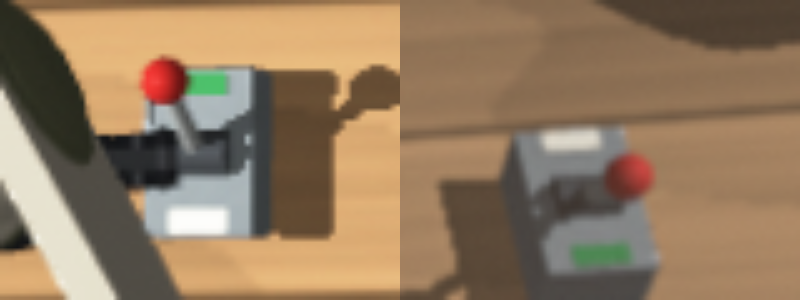

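The lever now leans to the green (on) side in both views. Next I'll carry the open gripper to above the figure.

```bash
python3 -m crank '[0,0,0,0,-0.02,0.03,0, 0,0,0,0.006,-0.038,0,0, 0,0,0,0.006,-0.038,0,0, 0,0,0,0.006,-0.038,0,0, 0,0,0,0.006,-0.038,0,0, 0,0,0,0.006,-0.038,0,0, 0,0,0,0.006,-0.038,0,0, 0,0,0,0.006,-0.038,0,0, 0,0,0,0.006,-0.038,0,0, 0,0,0,0.006,-0.038,0,0, 0,0,0,0.006,-0.038,0,0, 0,0,0,0.006,-0.038,0,0, 0,0,0,0.006,-0.038,0,0, 0,0,0,0.006,-0.038,0,0, 0,0,0,0.006,-0.038,0,0, 0,0,0,0.006,-0.038,0,100, 0,0,0,0.006,-0.038,0,100, 0,0,0,0.006,-0.038,0,100, 0,0,0,0.006,-0.038,0,100, 0,0,0,0.006,-0.038,0,100]'; python3 -m crank '[0,0,0,0.003,-0.021,0,100, 0,0,0,0,0,0,100, 0,0,0,0,0,0,100]'
python3 - <<'E'
from h import *
o=observe();print(o['position'],o['tool_rot'],o['q'])
d=cam('wrist');save(d,'w2');print(proj(d,[.5945,-.3585,.13]))
E
```

```text
time_s: 5.15
position: [0.5911, -0.3399, 0.2531]
tool_rot: [[-0.035, 0.999, -0.003], [0.999, 0.035, 0.003], [0.003, -0.003, -1.0]]
ft_force: [0.5, 0.2, 0.4]
grip_width: 0.0728
time_s: 5.45
position: [0.5942, -0.3594, 0.2535]
tool_rot: [[-0.035, 0.999, -0.002], [0.999, 0.035, 0.002], [0.002, -0.002, -1.0]]
ft_force: [0.0, -0.0, 0.3]
grip_width: 0.0856
[ 0.59420235 -0.35943023  0.2535133 ] [[-0.0351468   0.99937933 -0.0023765 ]
 [ 0.99937922  0.03515237  0.00234242]
 [ 0.00242451 -0.0022927  -0.99999443]] [-4.09150748e+01  3.72015717e+01  4.60232258e+01  1.23326676e-02
  9.69659990e+01 -1.32927943e+02]
(np.float64(323.72779986489564), np.float64(231.87437000467702))
```

View pics/w2.png

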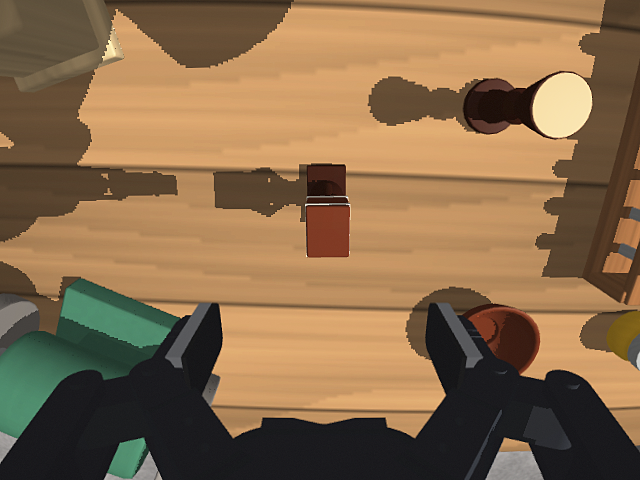

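The basket's top face is at px (306–350, 205–258), between the fingers, and the foot is just above it in the picture.

Run:
```python
from h import *
d=load('wrist');f=d['frame'].astype(int)[190:270,290:365]
mk=((f[...,0]>100)&(f[...,0]>2.2*f[...,1])).astype(np.uint8)
c,_=cv2.findContours(mk,0,2);c=max(c,key=cv2.contourArea);r=cv2.minAreaRect(c);b=cv2.boxPoints(r)+[290,190];print(b)
W=np.array([on(d,*p,.13) for p in b]);print(W,W.mean(0))
t=load('top');t2=tri((d,*b.mean(0)),(np.load('pics/top.npy',allow_pickle=True).item(),463.3,217.8));print(t2)
F=[on(d,*p,.012) for p in((307,164),(346,165))];print('foot',F,np.degrees(np.arctan2(*(F[0]-F[1])[:2])))
for i in range(4):
    e=W[i]-W[i-1];print(np.linalg.norm(e),np.degrees(np.arctan2(e[1],e[0])))
```

```text
[[308. 207.]
 [349. 207.]
 [349. 256.]
 [308. 256.]]
[[ 0.57608385 -0.37041871  0.13      ]
 [ 0.57508874 -0.34103164  0.13      ]
 [ 0.61294735 -0.33888217  0.13      ]
 [ 0.61397003 -0.36963432  0.13      ]] [ 0.59452249 -0.35499171  0.13      ]
[ 0.59168822 -0.35594888  0.14009405]
foot [array([ 0.5619283 , -0.37626646,  0.012     ]), array([ 0.56158583, -0.33665517,  0.012     ])] 179.5046405339531
0.037894297398015635 -178.813935437057
0.029403909022820536 91.93941472047491
0.037919574484786216 3.249547323740947
0.0307691495032 -88.09529473287473
```

```bash
python3 -m crank '[0,0,0,0,0.004,-0.01,100, 0,0,0,0,0,-0.03,100, 0,0,0,0,0,-0.03,100, 0,0,0,0,0,-0.03,100, 0,0,0,0,0,-0.02,100, 0,0,0,0,0,-0.015,100, 0,0,0,0,0,-0.01,100, 0,0,0,0,0,0,100, 0,0,0,0,0,0,30, 0,0,0,0,0,0,30, 0,0,0,0,0,0,0, 0,0,0,0,0,0,0, 0,0,0,0,0,0,0, 0,0,0,0,0,0,0]' 40; python3 -m crank '[0,0,0,0,0,0.01,0, 0,0,0,0,0,0.02,0, 0,0,0,0,0,0,0]'
```

```text
time_s: 6.9
position: [0.5948, -0.3564, 0.1111]
tool_rot: [[-0.035, 0.999, 0.001], [0.999, 0.035, -0.001], [-0.001, 0.001, -1.0]]
ft_force: [-0.3, 0.4, 4.3]
grip_width: 0.0314
time_s: 7.2
position: [0.5952, -0.3568, 0.143]
tool_rot: [[-0.035, 0.999, 0.003], [0.999, 0.035, -0.003], [-0.003, 0.003, -1.0]]
ft_force: [0.1, -0.8, -1.1]
grip_width: 0.0317
```

Grip width is 31.7 mm, so the basket is held. I'll lift the figure well above the handles and carry it over.

```bash
python3 -m crank '[0,0,0,0,0,0.02,0, 0,0,0,0,0,0.03,0, 0,0,0,0,0,0.03,0, 0,0,0,0,0,0.03,0, 0,0,0,0,0,0.02,0, 0,0,0,0,0,0.01,0, 0,0,0,0,0.01,0,0, 0,0,0,0,0.02,0,0, 0,0,0,-0.009,0.035,0,0, 0,0,0,-0.009,0.035,0,0, 0,0,0,-0.009,0.035,0,0, 0,0,0,-0.009,0.035,0,0, 0,0,0,-0.009,0.035,0,0, 0,0,0,-0.009,0.035,0,0, 0,0,0,-0.009,0.035,0,0, 0,0,0,-0.009,0.035,0,0, 0,0,0,-0.009,0.035,0,0, 0,0,0,-0.009,0.035,0,0, 0,0,0,-0.009,0.035,0,0, 0,0,0,-0.009,0.035,0,0]'; python3 -m crank '[0,0,0,-0.009,0.035,0,0, 0,0,0,-0.009,0.035,0,0, 0,0,0,-0.009,0.03,0,0, 0,0,0,0,0.012,0,0, 0,0,0,0,0,0,0, 0,0,0,0,0,0,0]'
python3 - <<'E'
from h import *
d=cam('wrist');save(d,'w3')
E
```

```text
time_s: 9.2
position: [0.4848, 0.0956, 0.2787]
tool_rot: [[-0.035, 0.999, -0.003], [0.999, 0.035, 0.0], [0.0, -0.003, -1.0]]
ft_force: [0.7, -0.4, -1.6]
grip_width: 0.0313
time_s: 9.8
position: [0.4595, 0.2052, 0.2796]
tool_rot: [[-0.035, 0.999, -0.001], [0.999, 0.035, -0.001], [-0.001, -0.001, -1.0]]
ft_force: [-0.5, -0.1, -1.5]
grip_width: 0.0316
```

View pics/w3.png

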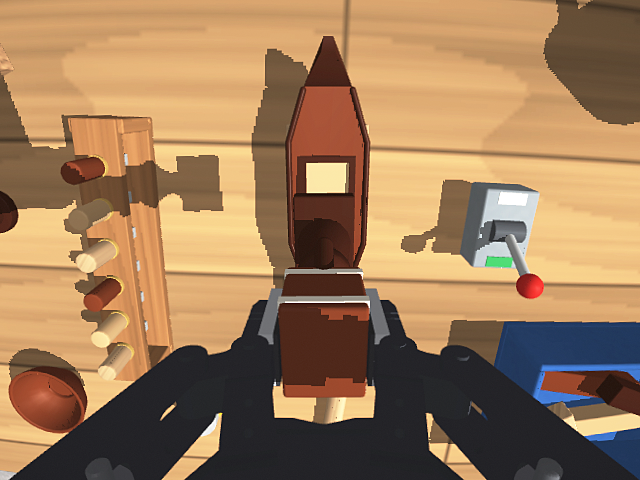

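The near rim edge runs from (299,156) to (355,156), the boat tip is at (329,37), and the near edge of the foot's top runs from (294,194) to (354,194). Now to measure these.

Run:
```python
from h import *
d=load('wrist')
def g(n,u,v,z): p=on(d,u,v,z);print(n,p.round(4));return p
a=g('rimL',299,156.5,.055);b=g('rimR',355,156.5,.055);print('mid',(a+b)/2,'seat centre ~x',(a+b)[0]/2+.039,'w',np.linalg.norm(a-b),np.degrees(np.arctan2(*(b-a)[:2])))
g('pL',306,163,.05);g('pR',348,163,.05);g('tip',329,37,.072)
p=g('rim side L far',299,156,.055)
a=g('footL',294,194,.1806);b=g('footR',354,194,.1806);print('mid',(a+b)/2,'foot centre x',(a+b)[0]/2+.032,np.linalg.norm(a-b),np.degrees(np.arctan2(*(b-a)[:2])))
cv2.imwrite('pics/z3.png',cv2.resize(d['frame'][130:280,225:425,::-1],(800,600),interpolation=cv2.INTER_CUBIC))
```

```text
rimL [0.4181 0.1805 0.055 ]
rimR [0.4162 0.2344 0.055 ]
mid [0.41717032 0.20741605 0.055     ] seat centre ~x 0.4561703187659934 w 0.053908694704702866 -1.9864850298847623
pL [0.4248 0.1871 0.05  ]
pR [0.4234 0.2283 0.05  ]
tip [0.315  0.2052 0.072 ]
rim side L far [0.4176 0.1805 0.055 ]
footL [0.4267 0.1856 0.1806]
footR [0.4254 0.224  0.1806]
mid [0.426074   0.20477337 0.1806    ] foot centre x 0.4580739969156974 0.03840603627087029 -1.977257265935856
```

View pics/z3.png

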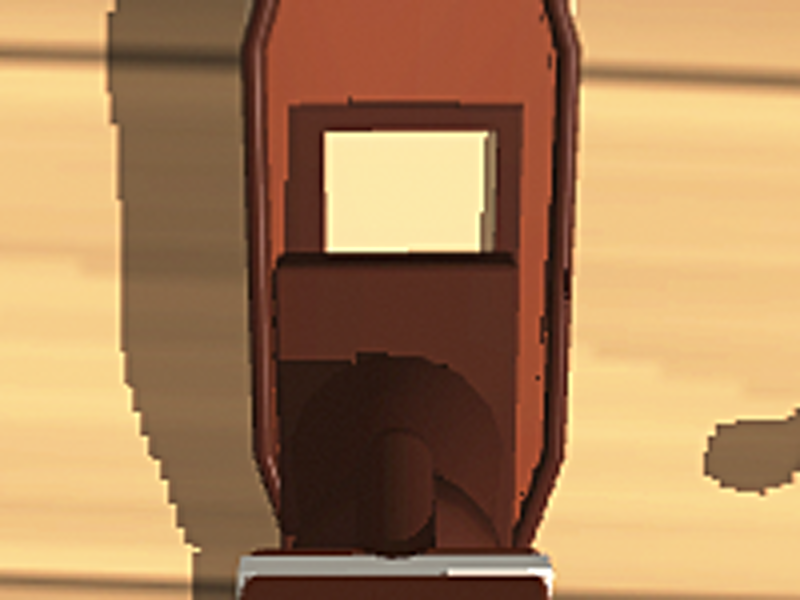

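```bash
python3 -m crank '[0,0,0,-0.001,0.0015,-0.02,0, 0,0,0,0,0,-0.03,0, 0,0,0,0,0,-0.02,0, 0,0,0,0,0,-0.01,0, 0,0,0,0,0,-0.005,0, 0,0,0,0,0,0,0, 0,0,0,0,0,0,0]'
python3 - <<'E'
from h import *
d=cam('wrist');s=cam('scene');t=cam('top')
z=lambda d,u,v,w=40,h=30:cv2.resize(d['frame'][v-h:v+h,u-w:u+w,::-1],(400,300),interpolation=cv2.INTER_CUBIC)
m=np.hstack([cv2.resize(d['frame'][90:240,275:375,::-1],(400,600),interpolation=cv2.INTER_CUBIC),np.vstack([z(s,376,217),z(t,241,280)])])
cv2.imwrite('pics/z4.png',m)
E
```

```text
time_s: 10.55
position: [0.459, 0.2072, 0.1962]
tool_rot: [[-0.035, 0.999, 0.002], [0.999, 0.035, 0.0], [0.0, 0.002, -1.0]]
ft_force: [-0.4, -0.3, -1.5]
grip_width: 0.0319
```

View pics/z4.png

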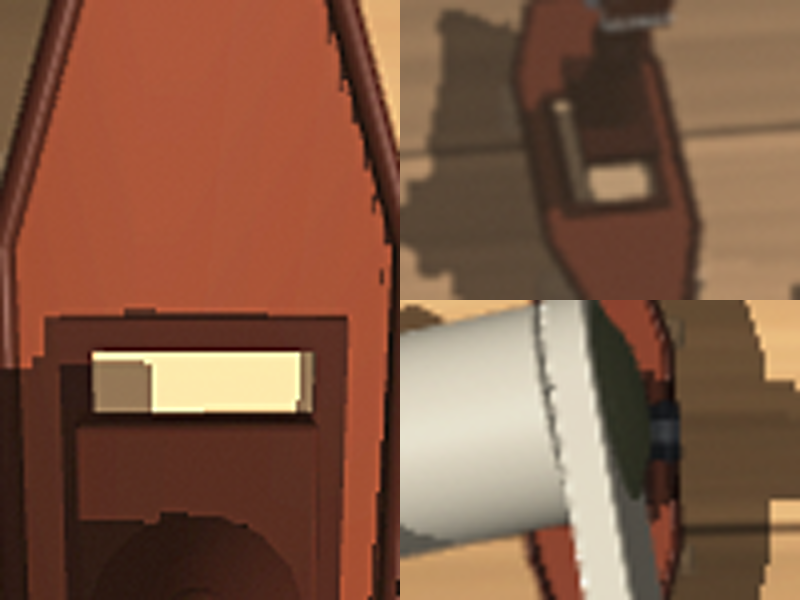

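Wrist crop (4x, offset 275,90): rim edge u 46–348 at v 318, inner rim edge 92–313 at v 352, foot top edge 77–318 at v 427.

```bash
python3 - <<'E'
from h import *
d=load('wrist');zb=.1962-.111
def g(n,l,r,v,z,off):
    a,b=[on(d,275+u/4-.4,90+v/4-.4,z) for u in(l,r)];m=(a+b)/2
    print(n,m.round(4),'centre',(m[:2]+np.array([np.cos(.033),np.sin(.033)])*off).round(4),'w',np.linalg.norm(a-b).round(4),np.degrees(np.arctan2(*(b-a)[:2])))
g('rim',46,348,318,.055,.039);g('inner',92,313,352,.055,.033);g('foot',77,318,427,zb+.012,.032);g('footbot',77,318,413,zb,.032)
# hull long-axis from wrist: tips in first top image
E
python3 - <<'E'
import sys;sys.path.insert(0,'.')
from h import *
import cv2
# hull direction from first top picture
f=cv2.imread('pics/top1.png')[:,:,::-1].astype(int);d=load('top')
mk=((f[...,0]>1.7*f[...,1])&(f[...,0]<170));sub=mk[222:340,215:262].astype(np.uint8)
n,l,st,c=cv2.connectedComponentsWithStats(sub);i=1+np.argmax(st[1:,4]);P=np.argwhere(l==i)[:,::-1]+[215,222]
rows=[]
for v in range(235,328,3):
    q=P[P[:,1]==v][:,0]
    if len(q): rows.append(on(d,(q.min()+q.max())/2,v,.05)[:2])
rows=np.array(rows);k=np.polyfit(rows[:,0],rows[:,1],1);print('hull axis deg',np.degrees(np.arctan(k[0])),'y at .457',np.polyval(k,.457),len(rows))
E
```

```text
rim [0.4166 0.2065 0.055 ] centre [0.4555 0.2078] w 0.0561 -1.9518502647638643
inner [0.4229 0.2077 0.055 ] centre [0.4559 0.2088] w 0.0413 -1.9559682672038416
foot [0.4274 0.2069 0.0972] centre [0.4594 0.2079] w 0.0386 -1.951335537763979
footbot [0.4278 0.2069 0.0852] centre [0.4598 0.208 ] w 0.0405 -1.9514617769493765
hull axis deg 1.396506409977552 y at .457 0.20547124617907425 31
```

```bash
python3 -m crank '[0,0,0,-0.003,0,0,0, 0,0,0,0,0,-0.008,0, 0,0,0,0,0,-0.006,0, 0,0,0,0,0,-0.002,0, 0,0,0,0,0,0,0, 0,0,0,0,0,0,0, 0,0,0,0,0,0,0]'
python3 - <<'E'
from h import *
d=cam('wrist');s=cam('scene')
m=np.hstack([cv2.resize(d['frame'][100:220,275:375,::-1],(400,480),interpolation=cv2.INTER_CUBIC),cv2.resize(s['frame'][187:247,346:396,::-1],(400,480),interpolation=cv2.INTER_CUBIC)])
cv2.imwrite('pics/z5.png',m)
E
```

```text
time_s: 11.4
position: [0.4556, 0.2074, 0.1795]
tool_rot: [[-0.035, 0.999, 0.0], [0.999, 0.035, 0.0], [0.0, 0.0, -1.0]]
ft_force: [-0.6, 0.8, -1.4]
grip_width: 0.0315
```

View pics/z5.png

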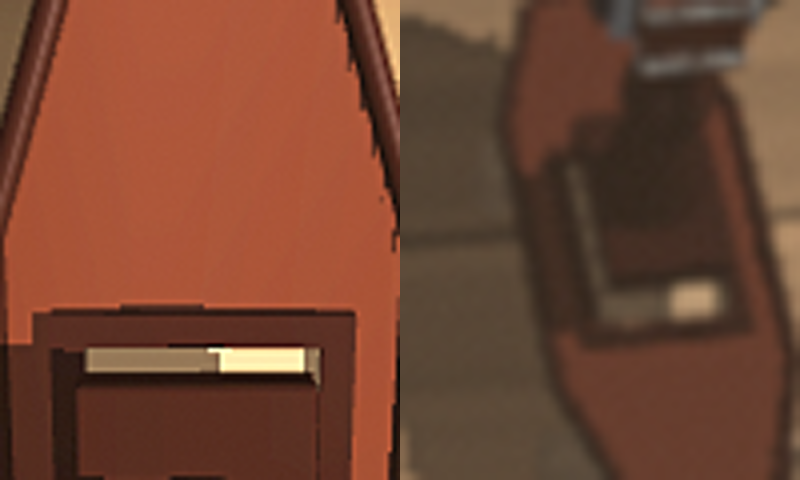

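In the wrist crop the rim edge is at v 312 and the foot's lower edge at v 375, with the sides at u 76–320. In the scene crop the foot's far lower edge runs from (601,290) to (722,280) and the rim's far outer edge from (583,345) to (750,330).

Run:
```python
from h import *
d=load('wrist');s=load('scene')
W=lambda l,r,v,z:(on(d,275+l/4-.4,100+v/4-.4,z)+on(d,275+r/4-.4,100+v/4-.4,z))/2
def S(a,b,z):
    q=[on(s,346+(u-400)/8-.45,187+v/8-.45,z) for u,v in(a,b)];return sum(q)/2
w=W(33,355,312,.055);f=S((583,345),(750,330),.055);print('rim',w,f,f[0]-w[0],'c',(w+f)/2)
w=W(84,320,348,.055);print('inner near',w, w[0]+.033)
for z in(.055,.06,.065,.07,.075):
    w=W(76,320,375,z);f=S((601,290),(722,280),z);print(z,w[:2].round(4),f[:2].round(4),'len',round(f[0]-w[0],4),'c',((w+f)/2)[:2].round(4))
for n,z in(('top',.0805),('top',.0765)):
    w=W(76,320,388,z);print(n,z,w[:2],w[0]+.032,np.linalg.norm(on(d,275+76/4,197,z)-on(d,275+320/4,197,z)))
```

```text
rim [0.41640947 0.20615201 0.055     ] [0.49722791 0.2058942  0.055     ] 0.08081844018367346 c [0.45681869 0.20602311 0.055     ]
inner near [0.42278196 0.20778582 0.055     ] 0.4557819578689576
0.055 [0.4277 0.2072] [0.4769 0.2074] len 0.0492 c [0.4523 0.2073]
0.06 [0.4266 0.2072] [0.4804 0.2064] len 0.0538 c [0.4535 0.2068]
0.065 [0.4254 0.2072] [0.4838 0.2054] len 0.0584 c [0.4546 0.2063]
0.07 [0.4243 0.2071] [0.4873 0.2044] len 0.063 c [0.4558 0.2057]
0.075 [0.4232 0.2071] [0.4908 0.2033] len 0.0676 c [0.457  0.2052]
top 0.0805 [0.42411204 0.20708737] 0.45611203632466524 0.03914479985020127
top 0.0765 [0.42504148 0.20712554] 0.457041482327438 0.039832748708010096
```

Centring agrees to about 1 mm. The underside is at about 68.5 mm from the arm reading and about 71 mm optically. I'll lower the last 3.5 mm and settle.

```bash
python3 -m crank '[0,0,0,0,0,-0.002,0, 0,0,0,0,0,-0.0015,0, 0,0,0,0,0,0,0, 0,0,0,0,0,0,0, 0,0,0,0,0,0,0, 0,0,0,0,0,0,0]'
python3 - <<'E'
from h import *
d=cam('wrist');s=cam('scene');t=cam('top')
m=np.hstack([cv2.resize(d['frame'][100:220,275:375,::-1],(400,480),interpolation=cv2.INTER_CUBIC),cv2.resize(s['frame'][140:340,120:320,::-1],(400,480))])
cv2.imwrite('pics/z6.png',m)
o=observe();print(o['position'],o['qvel'])
E
```

```text
time_s: 12.1
position: [0.4555, 0.2073, 0.1759]
tool_rot: [[-0.035, 0.999, 0.0], [0.999, 0.035, 0.0], [0.0, 0.0, -1.0]]
ft_force: [0.1, -0.7, -1.5]
grip_width: 0.0316
[0.45551715 0.20732894 0.17584282] [ 0.04706437 -0.07944736 -0.05584443 -0.02090512  0.01308147  0.0624008 ]
```

View pics/z6.png

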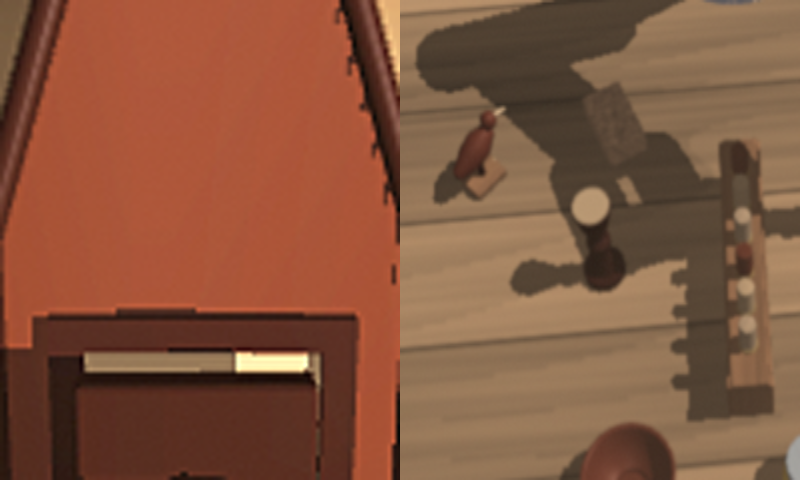

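The foot sits inside the rim outline with clearance (foot sides u 77–317, inner rim 84–320). The drummer, bird, sanding block, bowl and rack are where they started.

```bash
python3 -c "
from rig import *
print(close_job())"
```

```text
the job is handed in; nothing more can be done
None
```

I flipped the lamp switch on first. Then I took the rectangular-foot figure by its basket and carried it upright over the chisel rack. The job was handed in at about 12 s, with the arm still holding the figure over the boat's seat.

**Last checks**
- **Switch:** after the push, both fixed cameras showed the lever leaning to the green mark.
- **Grip and orientation:** grip width was 31.6 mm at 40 N, and the tool was vertical. The foot's long side is turned about 2.0°, against 1.4–2.0° measured for the boat.
- **Centring:** the foot sits within about 1–2 mm of the seat centre in x and y.
- **Height:** the arm reading puts the underside at about 65 mm, roughly 10 mm above the rim.
- **Contact:** the wrist force showed only the figure's weight, with no sign that it touched the boat. In the last view of that side, the rack, drummer, bird, sanding block and bowl looked unmoved. I did not check the mallet and wax tin again at the end.

**Disagreements**
- Before the last 3.5 mm of lowering, a rough two-view check put the underside at 71–74 mm, against 68.5 mm from the arm. I trusted the arm, because one scene pixel there is about 3 mm. If the cameras were right, the underside is 2–5 mm higher than stated.
- Estimates of the seat centre differed by 1–2 mm between cameras, which matches the stated calibration error.

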